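# Find the fully drilled foot with the depth gauge

## Robot

A 6-joint arm with a two-finger parallel gripper is mounted at the origin on the work surface. World frame = base frame: x ahead of the robot, y to its left, z up, the work surface at z = 0. Lengths are in mm, angles in degrees, forces in N, time in s.
With the tool pointing down it reaches from about 350 to 850 mm from the base axis. Payload 8.1 kg.
Tool frame: the origin (TCP) lies midway between the tips of the shut fingers; the grasp point (between the pads) lies 19 mm behind it; z points along the fingers, y is the line along which they close (so a half turn about z gives the same grasp; the last joint's range is limited). The gripper opens to 85 mm and grips with 20 to 120 N. Pads are 22 mm wide; open, the fingers measure 114 mm over their backs; the gripper's body (76 mm by 85 mm) begins 54 mm behind the grasp point. The pads swing forward as they close: fully open they stand 13 mm farther back than shut.
Start: joints at [-71.299, 7.471, 85.268, -0, 87.261, -4.893], TCP at [240.176, -549.837, 231.292] pointing down, gripper open.
Joint ranges: [-169.43, 169.43], [-51.17, 129.36], [1.28, 143.12], [-76.62, 256.62], [0, 156.53], [-152.29, 152.29]. Speed limits (degrees/s): [136.94, 136.94, 159.86, 180, 180, 180].

## Interface

Orientations are given as [roll, pitch, yaw] about the fixed x, y, z axes, in that order (R = Rz(yaw) Ry(pitch) Rx(roll)).
In Python, from bench import r gives the robot as it stands. The module is installed in compiled form; this text tells all that it offers.
- The arm moves only by the tool jog_arm, never from a script. Its argument "rows" is a list of rows, each a list of 2 entries, a list of its own where there are three numbers: the shift along the tool's x, y, z in mm, then the turn, a rotation vector about the tool's x, y, z in rad. A call has 1 to 10 rows; each row is the pose to reach, as a shift and turn from the pose commanded when the call began, along the tool's axes at that moment; what a row does not reach only later rows make up. A row lasts 1/10 s, in which the tool goes at most 50 mm and 8.59 degrees, less where a joint would pass 70% of its speed; a pose out of reach is approached as far as the arm can. A call with a gripper value outside its range is refused whole. "grip" is the finger opening in mm, from 0 to 85.4, set as the call begins (left out, the last holds). The fingers move at their own pace and stop on an object; "force" is the grip in N (left out, the last holds). Time passes only in rows, so rows that repeat a pose let the fingers close. It gives the time, the measured TCP pose, the force, the opening and the grip force at its end, in the units of the state.
- r.sense(): the state, without advancing time (a new reading comes with each control period).
- r.snapshot(name): name is "scene" or "side" or "wrist"; returns (picture, depth): 400x640x3 uint8, blue, green, red; 400x640 float32, mm along the optical axis (not along the pixel's ray), 0 where there is no reading.
- r.camera_params(name): a dict with "fx", "fy", "cx", "cy" (pixels), "pose" (4x4, takes a point from camera to world coordinates); the wrist camera has in their place "tool_from_camera" (4x4, takes a point from camera to tool coordinates, whose origin is the TCP and whose axes are the flange's). Camera axes: x right, y down, z forward; pixel columns grow to the right and rows downward; lengths in mm; the calibration is good to about 2 mm. A picture is of the moment at which its call begins: read the wrist's pose just before it. camera_params takes no time and is no camera call.
- r.hand_in(): hands the job in; it is judged then, once.
The state is a dict: "time": time; "joint_pos": joint angles; "qd": joint speeds; "joint_efforts": joint torques, N m; "tool_pos": TCP position; "tcp_rot": TCP orientation; "ft_force": force on the tool from outside, world axes, zero at the start; "wrist_torque": the same for the moment, N m; "finger_gap": finger opening in mm; "grip_force": force on a finger pad.
Only numpy, scipy, OpenCV 4.12 (cv2) and the standard library are available. Lean on these libraries where they do the work, as an engineer would, in place of code of your own. Each camera call takes 0.05 s, during which the arm holds its last target. There are 200 camera calls.

## Task

One of the two white furniture feet is drilled to full depth and the other is too shallow, but cork plugs in the bores hide which. Take the depth gauge from its wooden holder and press its steel rod into a bore, pushing the cork ahead of it, until it bottoms hard under a firm, steady push of 15 to 25 N; if the groove on the rod still stands well above the foot's top, pull it out and try the other foot. Leave the gauge standing bottomed in the foot where the groove comes level with the top face or below it, let go of it, and leave the other things on the table where they are.

Things in the scene. Friction and masses are not known exactly. Their poses are not given: they have to be found in the camera images.
- gauge: depth gauge, loose, about 100 g: a dark wooden round handle 24 mm across on a steel rod 12 mm across, 110 mm long in all. Origin at the centre of the rod's tip, z along the rod towards the handle. Rod from 0 to 54 mm, handle from 54 to 110 mm (full width from 60 to 104 mm). It starts upright in the holder, tip 30 mm down in the hole
- nose: the gauge's steel rod, part of the gauge, with the same origin (tip) and axes; tip chamfered 1.5 mm
- groove (a point): middle of the narrow dark groove around the rod, 42 mm from the tip: the depth mark
- foot_1: a square white-painted furniture foot, 60 x 60 mm, 72 mm high, fixed to the table, upright; origin at the centre of its underside, z up. A blind bore, 14 mm across with a 2 mm chamfer, opens in the middle of its top face. In the fully drilled foot a rod bottoms 42 to 48 mm below the top face, in the shallow one 24 to 30 mm; depths and which is which change and cannot be seen. Over 30 N on the rod splits it
- foot_2: the other square white-painted furniture foot, 60 x 60 mm, 72 mm high, fixed to the table, upright; origin at the centre of its underside, z up. A blind bore, 14 mm across with a 2 mm chamfer, opens in the middle of its top face. In the fully drilled foot a rod bottoms 42 to 48 mm below the top face, in the shallow one 24 to 30 mm; depths and which is which change and cannot be seen. Over 30 N on the rod splits it
- mouth_1 (a point): foot_1: centre of the bore's mouth, level with the top face. A cork masking plug sits in the bore, its top 14 to 24 mm below the mouth; it holds by friction and slides down ahead of a rod pushed with about 8 N until it meets the bore's hard bottom, and stays there. The depths at which the rod bottoms count with the cork under it
- mouth_2 (a point): foot_2: centre of the bore's mouth, level with the top face. A cork masking plug sits in the bore, its top 14 to 24 mm below the mouth; it holds by friction and slides down ahead of a rod pushed with about 8 N until it meets the bore's hard bottom, and stays there. The depths at which the rod bottoms count with the cork under it
- holder: plain wooden block fixed to the table, 100 x 50 mm, 36 mm high, origin at the centre of its underside; the gauge stands in its 14 mm hole, 28 mm from the middle towards its own -x; two smaller empty holes beside it
- jar: open glass jar, 72 mm across, 110 mm high, loose; origin under its centre
- tin: small paint tin, 72 mm across, 85 mm high, loose; origin under its centre
- tape: roll of masking tape lying flat, 100 mm across, 24 mm high, loose; origin under its centre
- knob_a: brass drawer knob, 28 mm across, 28 mm high, loose; origin under its centre
- knob_b: second brass drawer knob, like knob_a
- sander: cork sanding block, 100 x 60 x 28 mm, loose; origin under its centre
- brush: paint brush lying on the table, 190 mm long, loose
Not all that is in view belongs to the job. What is shaped like the foot_2 but blue or pink is not meant.

How it is judged (in metres and radians):
On the way:
1. the gauge is pressed home in the fully drilled foot: groove level with the top face or below, and the rod bearing on the bottom with at least 11 N for 0.2 s (((z of groove in the frame of foot_1 between 0.062 and 0.0745 m and horizontal distance between nose and foot_1 below 0.005 m) or (z of groove in the frame of foot_2 between 0.062 and 0.0745 m and horizontal distance between nose and foot_2 below 0.005 m)) and contact force between nose and anything else above 11 N), for 0.2 s.
At the end, for the whole second after the job is handed in: The gauge stands at rest, upright within 0.1 rad, in the bore of the fully drilled foot, rod tip within 5 mm of the bore's axis and sunk to the mark: the middle of the groove between 10 mm below and 2.5 mm above the foot's top face (((z of groove in the frame of foot_1 between 0.062 and 0.0745 m and horizontal distance between nose and foot_1 below 0.005 m) or (z of groove in the frame of foot_2 between 0.062 and 0.0745 m and horizontal distance between nose and foot_2 below 0.005 m)) and angle between gauge's own z axis and vertical below 0.1 rad and linear speed of gauge below 0.02 m/s); the robot touches nothing.
It fails at once if the gauge's rod presses on anything with more than 30 N (contact force between nose and anything else above 30 N).
It fails at once if another thing on the table is shifted by more than 30 mm (distance of any of jar, tin, tape, knob_a, knob_b, sander, brush from where it was at the start of the episode above 0.03 m).
It also fails if it takes over 72 s, if anything falls off the work surface, if the arm or the gripper's body presses on something with over 40 N, if the wrist force passes 120 N, or if a joint passes its speed limit or range.

## Working session

There is one attempt and no reset: what is moved stays moved. The work goes in short steps, Python scripts to look and compute and a tool call to move; the robot and the scene stay as the last step left them, time stands still between calls to the robot, and variables do not carry over. Pictures are saved under pics/ and viewed, at most 10 in all, crops included, and the job is handed in when it is done.

Besides the shell and the picture viewer there is one more tool, called by a JSON object that holds its "api" and its "payload", one argument or row to a line. jog_arm: Moves the arm, as the interface text tells. Its arguments: {"type":"object","properties":{"rows":{"type":"array"},"grip":{"type":"number"},"force":{"type":"number"}},"required":["rows"]}

```bash
mkdir -p pics; cat > h.py <<'E'
import numpy as np,cv2
from bench import r
def snap(n):
    p,d=r.snapshot(n); return p,d
def world(cp,u,v,z,T=None):
    P=cp['pose'] if T is None else T
    return (np.array(P)@np.array([(u-cp['cx'])/cp['fx']*z,(v-cp['cy'])/cp['fy']*z,z,1]))[:3]
E
python3 - <<'E'
from h import *
print(r.sense())
for n in("scene","side"):
    p,d=snap(n); cv2.imwrite(f"pics/{n}0.png",p); np.save(n+"0.npy",d); c=r.camera_params(n); print(n,c)
print(r.camera_params("wrist"))
E
```

```text
{'time': 0.0, 'joint_pos': array([-7.12986228e+01,  7.51664746e+00,  8.53293461e+01, -1.46545393e-03,
        8.72622885e+01, -4.89318696e+00]), 'qd': array([-0.06085348, -0.01273384, -0.01662357,  0.01910597,  0.11008571,
       -0.00815496]), 'joint_efforts': array([-1.70330532e-03, -5.69405758e+01, -5.00548339e+01, -5.14313961e-04,
        1.48545729e-02,  1.05794149e-05]), 'tool_pos': array([ 239.98861775, -549.30603078,  230.22775438]), 'tcp_rot': array([-1.79891988e+02, -7.77797114e-03,  2.35946282e+01]), 'ft_force': array([-0.20799712,  0.08576376, -0.18890673]), 'wrist_torque': array([ 0.03601968, -0.03358934, -0.04543897]), 'grip_force': 0.0, 'finger_gap': 85.37427799515652}
scene {'fx': 419.5678669548137, 'fy': 419.5678669548137, 'cx': 327.7947096092885, 'cy': 200.3936068940336, 'pose': array([[-4.06305480e-01,  4.99163807e-01, -7.65343943e-01,
         1.30849968e+03],
       [ 9.13715458e-01,  2.16162890e-01, -3.44089620e-01,
         3.49290966e+02],
       [-6.31812663e-03, -8.39112089e-01, -5.43921853e-01,
         6.31814529e+02],
       [ 0.00000000e+00,  0.00000000e
[... 272 characters left out ...]
-01,  4.93657274e-01, -6.04494454e-01,
         7.80511855e+02],
       [-4.32982288e-03, -7.76722438e-01, -6.29828157e-01,
         8.96765420e+02],
       [ 0.00000000e+00,  0.00000000e+00,  0.00000000e+00,
         1.00000000e+00]])}
{'fx': 341.29819243371355, 'fy': 341.29819243371355, 'cx': 323.82433625818, 'cy': 200.73062269203479, 'tool_from_camera': array([[-9.02688868e-05, -9.63185954e-01, -2.68836026e-01,
         6.70376620e+01],
       [ 9.99999820e-01,  7.24270653e-05, -5.95268442e-04,
         1.25786937e+00],
       [ 5.92825207e-04, -2.68836032e-01,  9.63185775e-01,
        -1.43365874e+02],
       [ 0.00000000e+00,  0.00000000e+00,  0.00000000e+00,
         1.00000000e+00]])}
```

View pics/scene0.png

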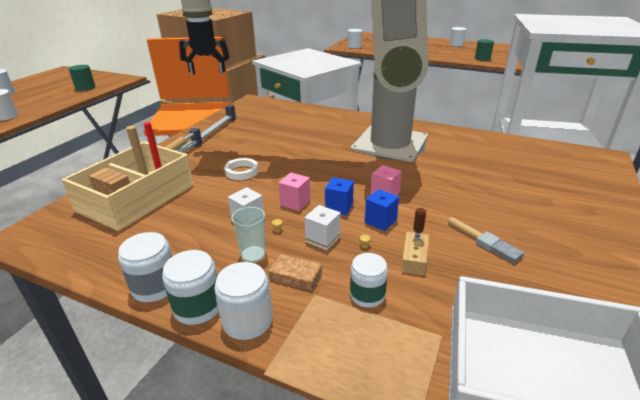

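View pics/side0.png

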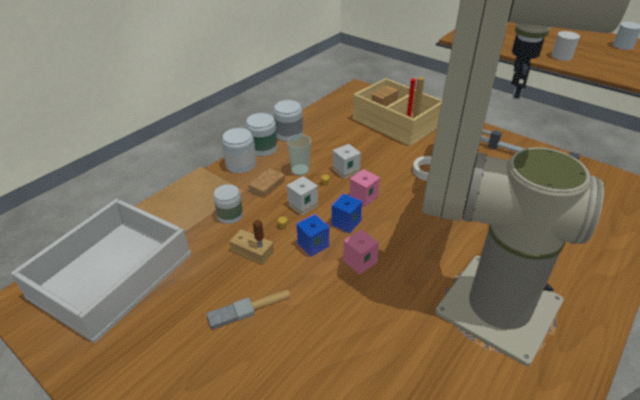

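The scene view shows white feet at about (245,203) and (322,225). The gauge is in its holder at (419,222)/(416,254), with the jar at (250,235) close to the far foot. In the side view the feet are at (346,158) and (302,193), and the gauge is at (258,231).

```bash
python3 - <<'E'
import cv2,numpy as np
a=cv2.imread("pics/scene0.png")[180:280,220:440]; b=cv2.imread("pics/side0.png")[140:270,220:380]
a=cv2.resize(a,None,fx=3.6,fy=3.0*1.2,interpolation=2)
cv2.imwrite("pics/c1.png",a)
cv2.imwrite("pics/c2.png",cv2.resize(b,None,fx=4.5,fy=4.5,interpolation=2))
E
```

```text
(no output)
```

View pics/c1.png

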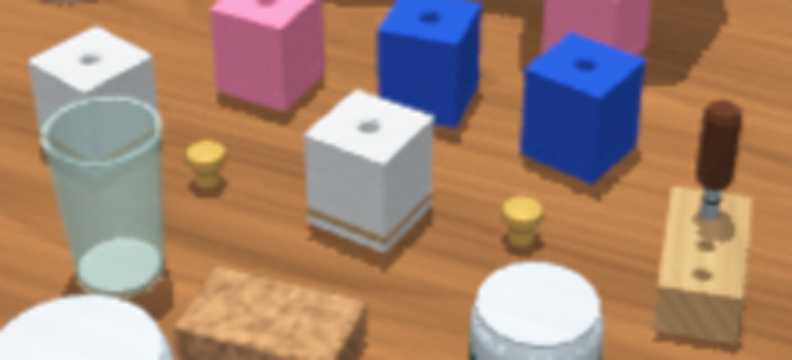

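View pics/c2.png

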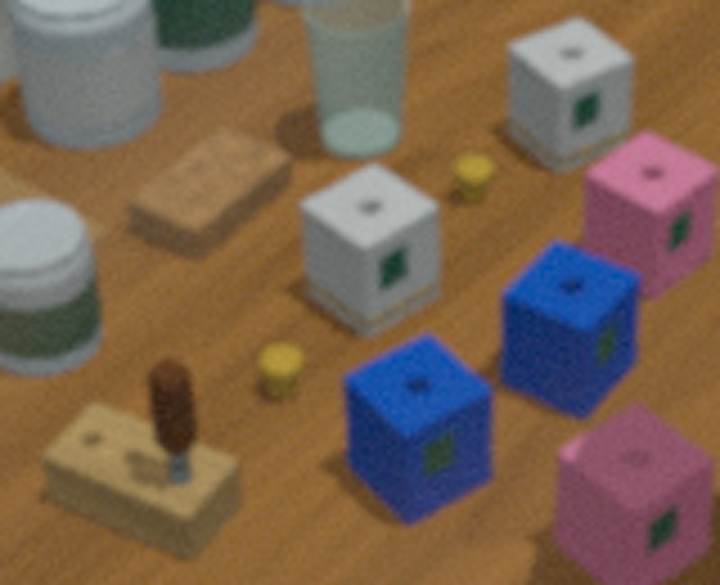

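Scene bore mouths are at (322.8,215.0) and (245,196.4), and the handle top is at (420.6,209.7). Side bore mouths are at (302.4,186) and (347.1,151.8), and the handle top is at about (257.8,222.5).

```bash
cat >> h.py <<'E'
def onplane(cp,u,v,h,T=None):
    P=np.array(cp['pose'] if T is None else T); o=P[:3,3]; q=P[:3,:3]@np.array([(u-cp['cx'])/cp['fx'],(v-cp['cy'])/cp['fy'],1])
    return o+q*(h-o[2])/q[2]
E
python3 - <<'E'
from h import *
S={"scene":dict(A=(322.8,215,72),B=(245,196.4,72),gtop=(420.6,209.7,114),rod=(417.3,240,36),jarbot=(253.3,253.6,3),knob1=(277.2,223,26),knob2=(365,238,26),h1=(416.5,247.5,36),h2=(415,256,36)),
"side":dict(A=(302.4,186,72),B=(347.1,151.8,72),gtop=(257.8,222.5,114),rod=(260,247.1,36),h2=(240.7,237.5,36),jarbot=(299.8,169,3),knob1=(325,176,26),knob2=(282,219,26))}
for n in S:
    c=r.camera_params(n); d=np.load(n+"0.npy")
    for k,(u,v,h) in S[n].items():
        print(n,k,onplane(c,u,v,h).round(1), world(c,u,v,d[round(v),round(u)]).round(1))
E
```

```text
scene A [582.5   9.9  72. ] [576.5   7.   67.3]
scene B [ 586.2 -201.9   72. ] [ 582.7 -204.6   69.3]
scene gtop [533.4 223.3 114. ] [540.5 224.5 118.8]
scene rod [540.5 226.4  36. ] [540.6 226.4  36.1]
scene jarbot [ 698.4 -114.6    3. ] [722.3 -96.4  27.6]
scene knob1 [ 598.6 -106.5   26. ] [ 600.5 -105.2   27.6]
scene knob2 [568.8 111.1  26. ] [571.9 112.   28.5]
scene h1 [567.6 231.3  36. ] [565.6 231.   34.4]
scene h2 [597.2 235.4  36. ] [592.3 234.6  31.8]
side A [578.4   9.7  72. ] [585.1   2.3  64.1]
side B [ 580.7 -201.8   72. ] [ 586.1 -209.4   65.6]
side gtop [535.1 222.6 114. ] [534.7 223.  114.5]
side rod [532.1 228.   36. ] [534.6 225.8  32.6]
side h2 [594.7 234.3  36. ] [603.4 227.6  25.4]
side jarbot [ 699.1 -114.9    3. ] [678.  -91.8  26. ]
side knob1 [ 595.5 -112.2   26. ] [ 595.7 -112.4   25.7]
side knob2 [567.2 109.4  26. ] [567.6 109.   25.5]
```

The two cameras agree within about 3 mm: foot A (580.5,9.8), foot B (583.5,-202), gauge (535,224). I'll hover above the gauge with yaw turned to 0.

{"api": "jog_arm", "payload": {
  "rows": [
    [[58, -59, 0], [0, 0, 0.041]],
    [[116, -118, 0], [0, 0, 0.082]],
    [[174, -177, 0], [0, 0, 0.124]],
    [[232, -236, 0], [0, 0, 0.165]],
    [[290, -296, 0], [0, 0, 0.206]],
    [[348, -355, 0], [0, 0, 0.247]],
    [[406, -414, 0], [0, 0, 0.288]],
    [[464, -473, 0], [0, 0, 0.33]],
    [[522, -532, 0], [0, 0, 0.371]],
    [[580, -591, 0], [0, 0, 0.412]]
  ]
}}

```text
time: 1.1
tool_pos: [418.3, -80.6, 231.2]
tcp_rot: [180.0, -0.0, -0.1]
ft_force: [1.4, 0.1, -0.2]
finger_gap: 85.2
grip_force: 0.0
```

{"api": "jog_arm", "payload": {
  "rows": [
    [[16, -43, 0], [0, 0, 0]],
    [[32, -86, 0], [0, 0, 0]],
    [[48, -129, 0], [0, 0, 0]],
    [[64, -172, 0], [0, 0, 0]],
    [[80, -214, 0], [0, 0, 0]],
    [[96, -257, 0], [0, 0, 0]],
    [[112, -300, 0], [0, 0, 0]],
    [[112, -300, 0], [0, 0, 0]],
    [[112, -300, 0], [0, 0, 0]]
  ]
}}

```text
time: 2.0
tool_pos: [529.8, 218.1, 230.1]
tcp_rot: [179.9, 0.1, 0.1]
ft_force: [0.2, -0.2, -0.1]
finger_gap: 85.4
grip_force: 0.0
```

```bash
cat >> h.py <<'E'
from scipy.spatial.transform import Rotation as Ro
def wpose(s):
    T=np.eye(4); T[:3,:3]=Ro.from_euler('xyz',s['tcp_rot'],degrees=True).as_matrix(); T[:3,3]=s['tool_pos']
    return T@np.array(r.camera_params("wrist")['tool_from_camera'])
E
python3 - <<'E'
from h import *
s=r.sense(); p,d=snap("wrist"); cv2.imwrite("pics/w1.png",p); np.save("w1.npy",d); np.save("w1T.npy",wpose(s)); print(s['tool_pos'],s['tcp_rot'],s['ft_force'])
E
```

```text
[529.75603096 218.07366044 230.12147706] [1.79944198e+02 1.19113699e-01 1.12873471e-01] [ 0.18349525 -0.23837693 -0.11483147]
```

View pics/w1.png

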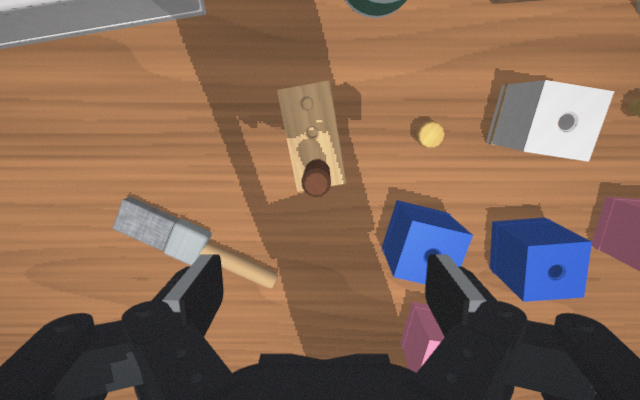

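The wrist view has the gauge's handle top at (317,180) and white foot A's mouth at (567,122). A blue foot lies close to the finger path, so I'll compute clearances too.

```bash
python3 - <<'E'
from h import *
c=r.camera_params("wrist");T=np.load("w1T.npy");d=np.load("w1.npy")
for k,u,v,h in(("gtop",317,180,115),("A",567,122,72),("blueTL",396,203,72),("bluemouth",433,256,72),("blue corner",384,238,72),("holehole2",307,102,36),("brush handle end",274,280,10)):
    print(k,onplane(c,u,v,h,T).round(1),world(c,u,v,d[v,u],T).round(1))
E
```

```text
gtop [541.6 221.8 115. ] [542.  221.8 117.2]
A [583.7   7.1  72. ] [583.2   0.6  62.7]
blueTL [510.8 150.1  72. ] [491.5 135.4   5.3]
bluemouth [457.8 111.4  72. ] [540.4 173.6 249.9]
blue corner [476.3 159.5  72. ] [448.2 146.2   2.2]
holehole2 [600.  232.6  36. ] [600.3 234.    6.8]
brush handle end [397.8 275.2  10. ] [402.6 273.8  18.6]
```

{"api": "jog_arm", "payload": {
  "rows": [
    [[10, -4, 26], [0, 0, 0]],
    [[10, -4, 52], [0, 0, 0]],
    [[10, -4, 80], [0, 0, 0]],
    [[10, -4, 80], [0, 0, 0]],
    [[10, -4, 80], [0, 0, 0]]
  ]
}}

```text
time: 2.55
tool_pos: [540.0, 220.1, 151.7]
tcp_rot: [180.0, 0.0, -0.1]
ft_force: [0.5, -0.0, 0.7]
finger_gap: 85.4
grip_force: 0.0
```

```bash
python3 - <<'E'
from h import *
s=r.sense(); p,d=snap("wrist"); cv2.imwrite("pics/w2.png",p); T=wpose(s); print(s['tool_pos'],s['tcp_rot'])
np.save("w2T.npy",T);np.save("w2.npy",d)
E
```

```text
[539.9806787  220.11809379 151.72286481] [ 1.79975837e+02  4.42226502e-02 -9.59501894e-02]
```

View pics/w2.png

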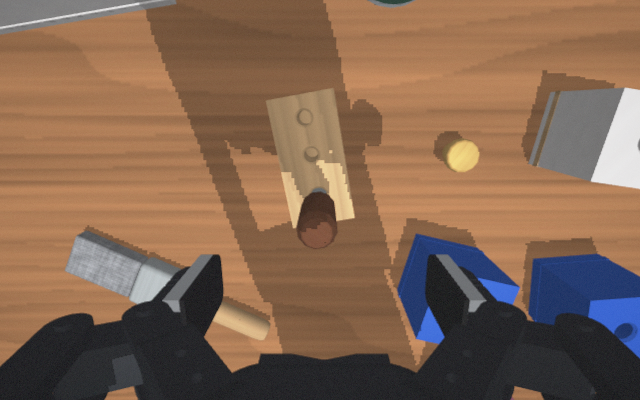

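Handle top is now centred at about (317,232), with both fingers clear of everything.

```bash
python3 - <<'E'
from h import *
c=r.camera_params("wrist");T=np.load("w2T.npy");d=np.load("w2.npy")
print(onplane(c,317,232,115,T).round(1),world(c,317,232,d[232,317],T).round(1))
print(onplane(c,319,190,37,T).round(1),onplane(c,305,117,36,T).round(1))
E
```

```text
[539.  222.5 115. ] [539.5 222.5 116.2]
[544.1 222.4  37. ] [599.3 232.4  36. ]
```

{"api": "jog_arm", "payload": {
  "rows": [
    [[0, -2, 26], [0, 0, 0]],
    [[0, -2, 52], [0, 0, 0]],
    [[0, -2, 78], [0, 0, 0]],
    [[0, -2, 78], [0, 0, 0]],
    [[0, -2, 78], [0, 0, 0]]
  ]
}}

```text
time: 3.1
tool_pos: [541.2, 223.4, 75.2]
tcp_rot: [-180.0, -0.1, -0.0]
ft_force: [0.5, -0.6, 0.7]
finger_gap: 85.6
grip_force: 0.0
```

{"api": "jog_arm", "payload": {
  "rows": [
    [[0, 0, 0], [0, 0, 0]],
    [[0, 0, 0], [0, 0, 0]],
    [[0, 0, 0], [0, 0, 0]],
    [[0, 0, 0], [0, 0, 0]],
    [[0, 0, 0], [0, 0, 0]],
    [[0, 0, 0], [0, 0, 0]],
    [[0, 0, 0], [0, 0, 0]],
    [[0, 0, 0], [0, 0, 0]]
  ],
  "grip": 15,
  "force": 60
}}

```text
time: 3.9
tool_pos: [540.8, 223.6, 74.1]
tcp_rot: [-180.0, -0.1, -0.0]
ft_force: [-0.8, 0.5, 5.9]
finger_gap: 22.7
grip_force: 58.7
```

{"api": "jog_arm", "payload": {
  "rows": [
    [[0, 0, -4], [0, 0, 0]],
    [[0, 0, -10], [0, 0, 0]],
    [[0, 0, -18], [0, 0, 0]],
    [[0, 0, -28], [0, 0, 0]],
    [[0, 0, -40], [0, 0, 0]],
    [[0, 0, -60], [0, 0, 0]],
    [[0, 0, -80], [0, 0, 0]],
    [[0, 0, -100], [0, 0, 0]],
    [[0, 0, -110], [0, 0, 0]],
    [[0, 0, -110], [0, 0, 0]]
  ]
}}

```text
time: 4.9
tool_pos: [541.5, 223.7, 185.9]
tcp_rot: [-179.9, -0.2, -0.0]
ft_force: [0.5, 0.4, -0.4]
finger_gap: 22.8
grip_force: 58.9
```

{"api": "jog_arm", "payload": {
  "rows": [
    [[1, 24, 0], [0, 0, 0]],
    [[2, 48, 0], [0, 0, 0]],
    [[3, 72, 0], [0, 0, 0]],
    [[4, 96, 0], [0, 0, 0]],
    [[5, 120, 0], [0, 0, 0]],
    [[6, 144, 0], [0, 0, 0]],
    [[7, 168, 0], [0, 0, 0]],
    [[8, 192, 0], [0, 0, 0]],
    [[9, 214, 0], [0, 0, 0]],
    [[9, 214, 0], [0, 0, 0]]
  ]
}}

```text
time: 5.9
tool_pos: [548.6, 6.9, 182.0]
tcp_rot: [180.0, 0.1, -0.2]
ft_force: [-0.7, 0.8, -0.3]
finger_gap: 22.6
grip_force: 59.0
```

```bash
python3 - <<'E'
from h import *
s=r.sense(); p,d=snap("wrist"); cv2.imwrite("pics/w3r.png",p); T=wpose(s); print(s['tool_pos'],s['tcp_rot'],s['ft_force'],s['finger_gap'])
np.save("w3T.npy",T);np.save("w3.npy",d)
q,_=snap("side"); q2,_=snap("scene")
cv2.imwrite("pics/s3.png",q);cv2.imwrite("pics/sc3.png",q2)
out=np.zeros((600,800,3),np.uint8); out[:375,:600]=cv2.resize(p,(600,375))
x=cv2.resize(q[100:230,250:390],None,fx=1.7,fy=1.7,interpolation=2); out[379:600,:238]=x
x=cv2.resize(q2[120:250,260:400],None,fx=1.7,fy=1.7,interpolation=2); out[379:600,250:488]=x
x=cv2.resize(p[60:220,260:380],None,fx=1.6,fy=1.6,interpolation=2); out[340:596,600:792]=x
cv2.imwrite("pics/w3.png",out)
E
```

```text
[548.57637455   6.93345485 181.9840754 ] [ 1.79953345e+02  1.13164649e-01 -1.62530899e-01] [-0.66505233  0.76939574 -0.25876798] 22.643234842185468
```

View pics/w3.png

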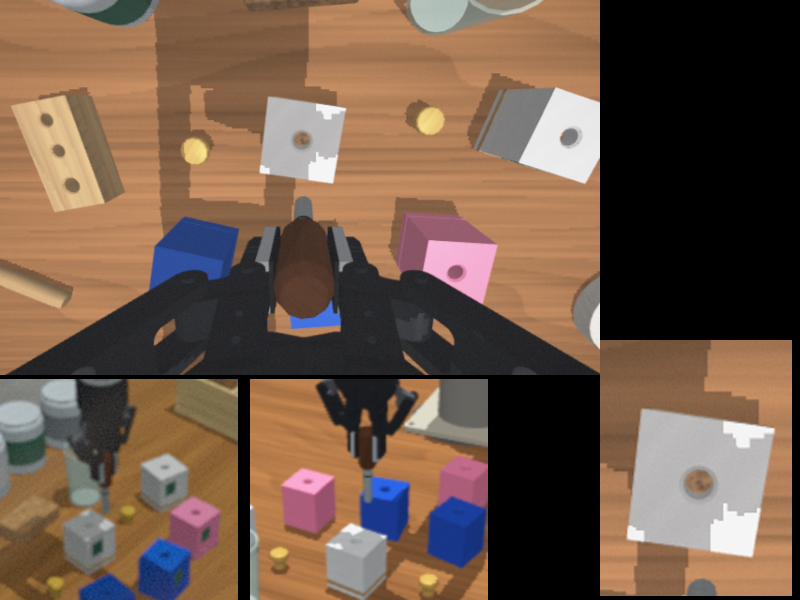

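The wrist view has mouth A at (322.3,149.8), mouth B at (608,145) and the rod tip's far edge at about (323,210). The gauge is held upright.

```bash
python3 - <<'E'
from h import *
c=r.camera_params("wrist");T=np.load("w3T.npy");d=np.load("w3.npy")
for k,u,v,h in(("A",322.3,149.8,72),("B",608,145,72),("tipfar",323.2,210,114),("handletop",324,310,224)):
    print(k,onplane(c,u,v,h,T).round(1),world(c,u,v,d[round(v),round(u)],T).round(1))
# tip seen in depth
col=d[200:240:4,323]; print([tuple(world(c,323,v,d[v,323],T).round(1)) for v in range(204,260,5)])
print([tuple(world(c,u,165,d[165,u],T).round(1)) for u in (300,330)])
E
```

```text
A [584.3   6.4  72. ] [581.9   6.5  52.5]
B [ 587.2 -204.2   72. ] [ 586.2 -211.3   63.3]
tipfar [550.8   5.8 114. ] [552.6   5.8 119.9]
handletop [549.6   5.4 224. ] [550.5   5.4 225.4]
[(np.float64(522.0), np.float64(6.3), np.float64(1.6)), (np.float64(552.8), np.float64(5.9), np.float64(118.4)), (np.float64(552.3), np.float64(5.9), np.float64(126.9)), (np.float64(552.7), np.float64(5.9), np.float64(137.6)), (np.float64(552.6), np.float64(5.9), np.float64(145.9)), (np.float64(552.4), np.float64(5.9), np.float64(153.5)), (np.float64(558.5), np.float64(5.8), np.float64(176.5)), (np.float64(557.9), np.float64(5.8), np.float64(181.1)), (np.float64(558.5), np.float64(5.8), np.float64(188.3)), (np.float64(558.3), np.float64(5.8), np.float64(193.1)), (np.float64(558.9), np.float64(5.8), np.float64(199.5)), (np.float64(558.9), np.float64(5.8), np.float64(204.0))]
[(np.float64(573.2), np.float64(23.1), np.float64(72.9)), (np.float64(573.0), np.float64(0.7), np.float64(72.1))]
```

{"api": "jog_arm", "payload": {
  "rows": [
    [[10, 0, 0], [0, 0, 0]],
    [[20, 0, 8], [0, 0, 0]],
    [[30, 0, 18], [0, 0, 0]],
    [[37, 0, 28], [0, 0, 0]],
    [[37, 0, 32], [0, 0, 0]],
    [[37, 0, 32], [0, 0, 0]],
    [[37, 0, 32], [0, 0, 0]]
  ]
}}

```text
time: 6.75
tool_pos: [586.1, 9.6, 151.4]
tcp_rot: [-180.0, 0.0, 0.0]
ft_force: [0.3, 0.4, -0.6]
finger_gap: 22.8
grip_force: 59.0
```

```bash
cat >> h.py <<'E'
def look(tag,bs,bq):
    s=r.sense(); p,d=snap("wrist"); T=wpose(s); print(s['tool_pos'].round(1),s['tcp_rot'].round(2),s['ft_force'].round(2),s['finger_gap'])
    np.save(tag+"T.npy",T);np.save(tag+".npy",d)
    q,_=snap("side"); q2,_=snap("scene")
    cv2.imwrite(f"pics/{tag}_w.png",p);cv2.imwrite(f"pics/{tag}_side.png",q);cv2.imwrite(f"pics/{tag}_scene.png",q2)
    f=lambda im,x,y:cv2.resize(im[y:y+75,x:x+100],None,fx=4,fy=4,interpolation=2)
    cv2.imwrite(f"pics/{tag}.png",np.vstack([np.hstack([f(q,*bq),f(q2,*bs)]),np.hstack([cv2.resize(p[150:350,224:424],(300,300)),cv2.resize(p,(500,300))])]))
E
python3 -c "
from h import *
look('w4',(275,165),(255,135))"
```

```text
[586.1   9.6 151.4] [-1.8e+02  2.0e-02  0.0e+00] [ 0.33  0.36 -0.64] 22.83900893463454
```

View pics/w4.png

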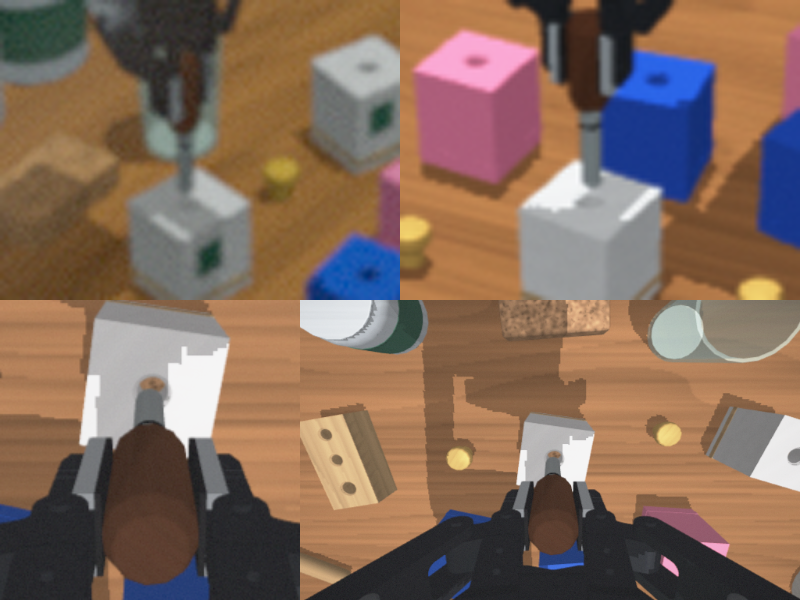

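Side view: tip bottom at (301.8,182.5), against mouth A at (302.4,186). Scene view: tip bottom at (323,211.2), mouth at (323,215). Wrist view: mouth at about (325.7,209), tip's far edge at (324,208.7).

```bash
python3 - <<'E'
from h import *
c=r.camera_params("wrist");T=np.load("w4T.npy");d=np.load("w4.npy")
print("A",onplane(c,325.7,209.3,72,T).round(1))
print([tuple(world(c,324,v,d[v,324],T).round(1)) for v in range(200,245,4)])
for n,u,v in(("side",301.8,182),("scene",323,210.5)):
    k=r.camera_params(n)
    for h in(78,82,86): print(n,h,onplane(k,u,v,h).round(1))
E
```

```text
A [585.4   6.8  72. ]
[(np.float64(591.7), np.float64(8.0), np.float64(71.0)), (np.float64(583.7), np.float64(8.0), np.float64(53.2)), (np.float64(580.1), np.float64(8.0), np.float64(51.6)), (np.float64(590.7), np.float64(8.0), np.float64(95.0)), (np.float64(590.4), np.float64(8.0), np.float64(102.0)), (np.float64(590.3), np.float64(8.0), np.float64(108.9)), (np.float64(589.7), np.float64(8.0), np.float64(114.3)), (np.float64(590.0), np.float64(8.0), np.float64(121.4)), (np.float64(595.0), np.float64(8.0), np.float64(140.6)), (np.float64(596.1), np.float64(8.0), np.float64(148.5)), (np.float64(596.1), np.float64(8.0), np.float64(153.4)), (np.float64(596.0), np.float64(8.0), np.float64(157.8))]
side 78 [586.3   2.8  78. ]
side 82 [582.9   6.6  82. ]
side 86 [579.4  10.4  86. ]
scene 78 [573.4   6.3  78. ]
scene 82 [578.7   8.8  82. ]
scene 86 [584.   11.3  86. ]
```

{"api": "jog_arm", "payload": {
  "rows": [
    [[0, 0.7, 4], [0, 0, 0]],
    [[0, 0.7, 8], [0, 0, 0]],
    [[0, 0.7, 10], [0, 0, 0]],
    [[0, 0.7, 11.5], [0, 0, 0]],
    [[0, 0.7, 13], [0, 0, 0]],
    [[0, 0.7, 14], [0, 0, 0]],
    [[0, 0.7, 14], [0, 0, 0]]
  ]
}}

```text
time: 7.6
tool_pos: [586.2, 8.6, 137.1]
tcp_rot: [180.0, 0.0, -0.0]
ft_force: [-0.1, -0.1, -0.6]
finger_gap: 22.7
grip_force: 59.0
```

{"api": "jog_arm", "payload": {
  "rows": [
    [[0, 0, 1], [0, 0, 0]],
    [[0, 0, 2], [0, 0, 0]],
    [[0, 0, 3], [0, 0, 0]],
    [[0, 0, 4], [0, 0, 0]],
    [[0, 0, 5], [0, 0, 0]],
    [[0, 0, 6], [0, 0, 0]],
    [[0, 0, 6], [0, 0, 0]]
  ]
}}

```text
time: 8.3
tool_pos: [586.1, 8.7, 131.1]
tcp_rot: [-180.0, 0.0, -0.0]
ft_force: [0.7, 1.0, -1.2]
finger_gap: 22.5
grip_force: 59.0
```

{"api": "jog_arm", "payload": {
  "rows": [
    [[0, 0, 1.5], [0, 0, 0]],
    [[0, 0, 3], [0, 0, 0]],
    [[0, 0, 4.5], [0, 0, 0]],
    [[0, 0, 6], [0, 0, 0]],
    [[0, 0, 7.5], [0, 0, 0]],
    [[0, 0, 9], [0, 0, 0]],
    [[0, 0, 10], [0, 0, 0]],
    [[0, 0, 10], [0, 0, 0]]
  ]
}}

```text
time: 9.1
tool_pos: [586.1, 8.6, 121.1]
tcp_rot: [-180.0, 0.0, -0.0]
ft_force: [0.2, -0.1, -1.4]
finger_gap: 22.5
grip_force: 59.0
```

{"api": "jog_arm", "payload": {
  "rows": [
    [[0, 0, 0.5], [0, 0, 0]],
    [[0, 0, 1], [0, 0, 0]],
    [[0, 0, 1.5], [0, 0, 0]],
    [[0, 0, 2], [0, 0, 0]],
    [[0, 0, 2], [0, 0, 0]]
  ]
}}

```text
time: 9.6
tool_pos: [586.4, 8.7, 119.6]
tcp_rot: [180.0, -0.0, -0.0]
ft_force: [-0.2, -0.4, 1.6]
finger_gap: 22.7
grip_force: 59.3
```

{"api": "jog_arm", "payload": {
  "rows": [
    [[0, 0, 0.5], [0, 0, 0]],
    [[0, 0, 1], [0, 0, 0]],
    [[0, 0, 1], [0, 0, 0]]
  ]
}}

```text
time: 9.9
tool_pos: [586.7, 8.7, 119.1]
tcp_rot: [180.0, -0.1, -0.0]
ft_force: [-2.0, 0.7, 6.2]
finger_gap: 22.6
grip_force: 59.7
```

{"api": "jog_arm", "payload": {
  "rows": [
    [[0, 0, 0.5], [0, 0, 0]],
    [[0, 0, 1], [0, 0, 0]],
    [[0, 0, 1], [0, 0, 0]]
  ]
}}

```text
time: 10.2
tool_pos: [586.6, 8.6, 118.1]
tcp_rot: [180.0, -0.1, -0.0]
ft_force: [-1.1, 0.8, 5.2]
finger_gap: 22.6
grip_force: 59.7
```

{"api": "jog_arm", "payload": {
  "rows": [
    [[0, 0, 0.5], [0, 0, 0]],
    [[0, 0, 1], [0, 0, 0]],
    [[0, 0, 1], [0, 0, 0]]
  ]
}}

```text
time: 10.5
tool_pos: [586.6, 8.6, 117.1]
tcp_rot: [180.0, -0.1, -0.0]
ft_force: [-1.4, 0.6, 5.0]
finger_gap: 22.8
grip_force: 59.7
```

{"api": "jog_arm", "payload": {
  "rows": [
    [[0, 0, 0.5], [0, 0, 0]],
    [[0, 0, 1], [0, 0, 0]],
    [[0, 0, 1], [0, 0, 0]]
  ]
}}

```text
time: 10.8
tool_pos: [586.6, 8.6, 116.1]
tcp_rot: [180.0, -0.1, -0.0]
ft_force: [-1.7, 0.4, 5.0]
finger_gap: 22.5
grip_force: 59.7
```

{"api": "jog_arm", "payload": {
  "rows": [
    [[0, 0, 0.5], [0, 0, 0]],
    [[0, 0, 1], [0, 0, 0]],
    [[0, 0, 1], [0, 0, 0]]
  ]
}}

```text
time: 11.1
tool_pos: [586.6, 8.6, 115.1]
tcp_rot: [180.0, -0.1, -0.0]
ft_force: [-3.1, -0.5, 5.6]
finger_gap: 22.8
grip_force: 59.7
```

{"api": "jog_arm", "payload": {
  "rows": [
    [[0, 0, 0.5], [0, 0, 0]],
    [[0, 0, 1], [0, 0, 0]],
    [[0, 0, 1], [0, 0, 0]]
  ]
}}

```text
time: 11.4
tool_pos: [586.6, 8.7, 114.1]
tcp_rot: [180.0, -0.1, -0.0]
ft_force: [-2.0, 0.4, 6.0]
finger_gap: 22.4
grip_force: 59.7
```

{"api": "jog_arm", "payload": {
  "rows": [
    [[0, 0, 0.5], [0, 0, 0]],
    [[0, 0, 1], [0, 0, 0]],
    [[0, 0, 1], [0, 0, 0]]
  ]
}}

```text
time: 11.7
tool_pos: [586.6, 8.6, 113.1]
tcp_rot: [180.0, -0.1, -0.0]
ft_force: [-1.6, -0.2, 5.3]
finger_gap: 22.7
grip_force: 59.7
```

{"api": "jog_arm", "payload": {
  "rows": [
    [[0, 0, 0.5], [0, 0, 0]],
    [[0, 0, 1], [0, 0, 0]],
    [[0, 0, 1], [0, 0, 0]]
  ]
}}

```text
time: 12.0
tool_pos: [586.6, 8.7, 112.1]
tcp_rot: [180.0, -0.1, -0.0]
ft_force: [-3.2, -0.1, 5.4]
finger_gap: 22.8
grip_force: 59.7
```

{"api": "jog_arm", "payload": {
  "rows": [
    [[0, 0, 0.5], [0, 0, 0]],
    [[0, 0, 1], [0, 0, 0]],
    [[0, 0, 1], [0, 0, 0]]
  ]
}}

```text
time: 12.3
tool_pos: [586.6, 8.6, 111.1]
tcp_rot: [180.0, -0.1, -0.0]
ft_force: [-1.3, -0.4, 4.7]
finger_gap: 22.7
grip_force: 59.7
```

{"api": "jog_arm", "payload": {
  "rows": [
    [[0, 0, 0.5], [0, 0, 0]],
    [[0, 0, 1], [0, 0, 0]],
    [[0, 0, 1], [0, 0, 0]]
  ]
}}

```text
time: 12.6
tool_pos: [586.6, 8.6, 110.1]
tcp_rot: [180.0, -0.1, -0.0]
ft_force: [-1.9, -0.1, 4.7]
finger_gap: 22.5
grip_force: 59.7
```

{"api": "jog_arm", "payload": {
  "rows": [
    [[0, 0, 0.5], [0, 0, 0]],
    [[0, 0, 1], [0, 0, 0]],
    [[0, 0, 1], [0, 0, 0]]
  ]
}}

```text
time: 12.9
tool_pos: [586.6, 8.7, 109.1]
tcp_rot: [180.0, -0.1, -0.0]
ft_force: [-1.7, 0.1, 5.3]
finger_gap: 22.5
grip_force: 59.7
```

{"api": "jog_arm", "payload": {
  "rows": [
    [[0, 0, 0.5], [0, 0, 0]],
    [[0, 0, 1], [0, 0, 0]],
    [[0, 0, 1], [0, 0, 0]]
  ]
}}

```text
time: 13.2
tool_pos: [586.6, 8.6, 108.1]
tcp_rot: [180.0, -0.1, -0.0]
ft_force: [-1.6, 1.2, 5.3]
finger_gap: 22.7
grip_force: 59.7
```

Sliding steadily past 30 mm depth, so this looks like the full-depth foot.

{"api": "jog_arm", "payload": {
  "rows": [
    [[0, 0, 0.5], [0, 0, 0]],
    [[0, 0, 1], [0, 0, 0]],
    [[0, 0, 1.5], [0, 0, 0]],
    [[0, 0, 2], [0, 0, 0]],
    [[0, 0, 2], [0, 0, 0]]
  ]
}}

```text
time: 13.7
tool_pos: [586.6, 8.7, 106.1]
tcp_rot: [180.0, -0.1, -0.0]
ft_force: [-0.4, 0.3, 5.1]
finger_gap: 23.0
grip_force: 59.7
```

{"api": "jog_arm", "payload": {
  "rows": [
    [[0, 0, 0.5], [0, 0, 0]],
    [[0, 0, 1], [0, 0, 0]],
    [[0, 0, 1.5], [0, 0, 0]],
    [[0, 0, 2], [0, 0, 0]],
    [[0, 0, 2], [0, 0, 0]]
  ]
}}

```text
time: 14.2
tool_pos: [586.6, 8.6, 104.1]
tcp_rot: [180.0, -0.1, -0.0]
ft_force: [-2.2, 0.9, 5.2]
finger_gap: 22.5
grip_force: 59.7
```

{"api": "jog_arm", "payload": {
  "rows": [
    [[0, 0, 0.5], [0, 0, 0]],
    [[0, 0, 1], [0, 0, 0]],
    [[0, 0, 1.5], [0, 0, 0]],
    [[0, 0, 2], [0, 0, 0]],
    [[0, 0, 2], [0, 0, 0]]
  ]
}}

```text
time: 14.7
tool_pos: [586.6, 8.6, 102.1]
tcp_rot: [180.0, -0.1, -0.0]
ft_force: [-1.3, 0.3, 4.7]
finger_gap: 22.7
grip_force: 59.7
```

{"api": "jog_arm", "payload": {
  "rows": [
    [[0, 0, 0.5], [0, 0, 0]],
    [[0, 0, 1], [0, 0, 0]],
    [[0, 0, 1], [0, 0, 0]]
  ]
}}

```text
time: 15.0
tool_pos: [586.6, 8.7, 101.1]
tcp_rot: [-180.0, -0.1, -0.0]
ft_force: [-2.7, 1.2, 5.2]
finger_gap: 22.8
grip_force: 59.7
```

{"api": "jog_arm", "payload": {
  "rows": [
    [[0, 0, 0.5], [0, 0, 0]],
    [[0, 0, 1], [0, 0, 0]],
    [[0, 0, 1], [0, 0, 0]]
  ]
}}

```text
time: 15.3
tool_pos: [586.6, 8.6, 100.1]
tcp_rot: [180.0, -0.1, -0.0]
ft_force: [-2.0, -0.4, 5.3]
finger_gap: 22.2
grip_force: 59.7
```

{"api": "jog_arm", "payload": {
  "rows": [
    [[0, 0, 0.5], [0, 0, 0]],
    [[0, 0, 1], [0, 0, 0]],
    [[0, 0, 1], [0, 0, 0]]
  ]
}}

```text
time: 15.6
tool_pos: [586.6, 8.7, 99.1]
tcp_rot: [180.0, -0.1, -0.0]
ft_force: [-1.0, 0.7, 5.4]
finger_gap: 22.4
grip_force: 59.7
```

{"api": "jog_arm", "payload": {
  "rows": [
    [[0, 0, 0.5], [0, 0, 0]],
    [[0, 0, 1], [0, 0, 0]],
    [[0, 0, 1], [0, 0, 0]]
  ]
}}

```text
time: 15.9
tool_pos: [586.7, 8.6, 98.1]
tcp_rot: [180.0, -0.1, -0.0]
ft_force: [-1.6, 0.8, 5.9]
finger_gap: 22.5
grip_force: 59.7
```

{"api": "jog_arm", "payload": {
  "rows": [
    [[0, 0, 0.5], [0, 0, 0]],
    [[0, 0, 1], [0, 0, 0]],
    [[0, 0, 1], [0, 0, 0]]
  ]
}}

```text
time: 16.2
tool_pos: [586.6, 8.6, 97.1]
tcp_rot: [180.0, -0.1, -0.0]
ft_force: [-1.5, 0.3, 4.7]
finger_gap: 22.5
grip_force: 59.7
```

{"api": "jog_arm", "payload": {
  "rows": [
    [[0, 0, 0.5], [0, 0, 0]],
    [[0, 0, 1], [0, 0, 0]],
    [[0, 0, 1], [0, 0, 0]]
  ]
}}

```text
time: 16.5
tool_pos: [586.6, 8.6, 96.1]
tcp_rot: [180.0, -0.0, -0.0]
ft_force: [-1.3, -0.1, 5.0]
finger_gap: 22.5
grip_force: 59.7
```

{"api": "jog_arm", "payload": {
  "rows": [
    [[0, 0, 0.5], [0, 0, 0]],
    [[0, 0, 1], [0, 0, 0]],
    [[0, 0, 1], [0, 0, 0]]
  ]
}}

```text
time: 16.8
tool_pos: [586.6, 8.6, 95.1]
tcp_rot: [180.0, -0.1, -0.0]
ft_force: [-0.6, 0.6, 4.7]
finger_gap: 22.6
grip_force: 59.7
```

{"api": "jog_arm", "payload": {
  "rows": [
    [[0, 0, 0.5], [0, 0, 0]],
    [[0, 0, 1], [0, 0, 0]],
    [[0, 0, 1], [0, 0, 0]]
  ]
}}

```text
time: 17.1
tool_pos: [586.6, 8.7, 94.1]
tcp_rot: [180.0, -0.0, -0.0]
ft_force: [-1.0, -0.2, 4.4]
finger_gap: 23.0
grip_force: 59.7
```

{"api": "jog_arm", "payload": {
  "rows": [
    [[0, 0, 0.5], [0, 0, 0]],
    [[0, 0, 1], [0, 0, 0]],
    [[0, 0, 1], [0, 0, 0]]
  ]
}}

```text
time: 17.4
tool_pos: [586.6, 8.7, 93.1]
tcp_rot: [180.0, -0.0, -0.0]
ft_force: [-1.3, -0.0, 4.8]
finger_gap: 22.8
grip_force: 59.7
```

```bash
python3 -c "
from h import *
look('w5',(275,165),(255,135))
c=r.camera_params('wrist')
for t in('w3','w4','w5'):
    T=np.load(t+'T.npy');d=np.load(t+'.npy')
    print(t,(world(c,323,312,d[312,323],T)-np.array([0,0,0])).round(1),[(v,tuple(world(c,324,v,d[v,324],T).round(0).astype(int))) for v in range(200,330,8)])
"
```

```text
[586.6   8.7  93.1] [ 1.8e+02 -5.0e-02 -1.0e-02] [-1.3  -0.04  4.82] 22.763072740480375
w3 [549.1   5.8 224.4] [(200, (np.int64(526), np.int64(5), np.int64(2))), (208, (np.int64(518), np.int64(5), np.int64(0))), (216, (np.int64(552), np.int64(5), np.int64(131))), (224, (np.int64(553), np.int64(5), np.int64(146))), (232, (np.int64(558), np.int64(5), np.int64(172))), (240, (np.int64(559), np.int64(5), np.int64(185))), (248, (np.int64(559), np.int64(5), np.int64(193))), (256, (np.int64(559), np.int64(5), np.int64(201))), (264, (np.int64(559), np.int64(5), np.int64(208))), (272, (np.int64(559), np.int64(5), np.int64(214))), (280, (np.int64(559), np.int64(5), np.int64(220))), (288, (np.int64(557), np.int64(5), np.int64(222))), (296, (np.int64(555), np.int64(5), np.int64(225))), (304, (np.int64(552), np.int64(5), np.int64(225))), (312, (np.int64(549), np.int64(5), np.int64(224))), (320, (np.int64(546), np.int64(5), np.int64(224))), (328, (np.int64(543), np.int64(5), np.int64(225)))]
w4 [586.3   8.3 193.6] [(200, (np.int64(592), np.int64(8), np.int64(71))), (208, (np.int64(580), np.int64(8)
[... 999 characters left out ...]
.int64(7), np.int64(73))), (232, (np.int64(591), np.int64(7), np.int64(70))), (240, (np.int64(597), np.int64(7), np.int64(95))), (248, (np.int64(596), np.int64(7), np.int64(103))), (256, (np.int64(597), np.int64(7), np.int64(112))), (264, (np.int64(597), np.int64(7), np.int64(119))), (272, (np.int64(597), np.int64(7), np.int64(126))), (280, (np.int64(596), np.int64(7), np.int64(131))), (288, (np.int64(595), np.int64(7), np.int64(134))), (296, (np.int64(593), np.int64(7), np.int64(135))), (304, (np.int64(590), np.int64(7), np.int64(136))), (312, (np.int64(587), np.int64(7), np.int64(135))), (320, (np.int64(584), np.int64(7), np.int64(136))), (328, (np.int64(581), np.int64(7), np.int64(135)))]
```

View pics/w5.png

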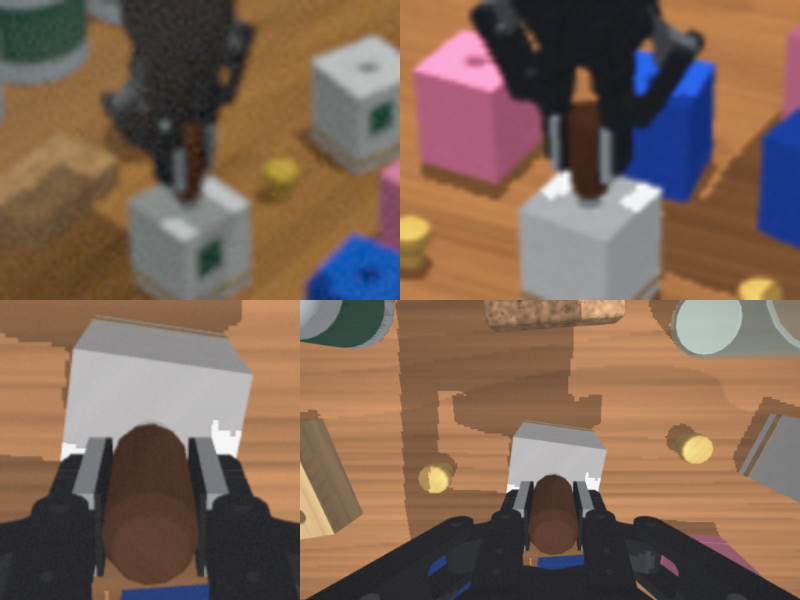

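The handle is low over the mouth and the groove is out of sight. Handle top at 136 mm puts the tip at about 26 mm, so there was no slip and this is the full-depth foot. The bottom should be within 2 mm.

{"api": "jog_arm", "payload": {
  "rows": [
    [[0, 0, 0.5], [0, 0, 0]],
    [[0, 0, 1], [0, 0, 0]],
    [[0, 0, 1], [0, 0, 0]]
  ]
}}

```text
time: 17.85
tool_pos: [586.9, 8.7, 92.9]
tcp_rot: [180.0, -0.1, -0.0]
ft_force: [-2.6, -0.1, 10.6]
finger_gap: 22.7
grip_force: 60.3
```

{"api": "jog_arm", "payload": {
  "rows": [
    [[0, 0, 0.5], [0, 0, 0]],
    [[0, 0, 1], [0, 0, 0]],
    [[0, 0, 1], [0, 0, 0]]
  ]
}}

```text
time: 18.15
tool_pos: [587.3, 8.6, 92.8]
tcp_rot: [180.0, -0.1, -0.0]
ft_force: [-5.3, -0.0, 14.6]
finger_gap: 22.3
grip_force: 61.0
```

{"api": "jog_arm", "payload": {
  "rows": [
    [[-0.5, 0, 0.4], [0, 0, 0]],
    [[-0.5, 0, 0.9], [0, 0, 0]],
    [[-0.5, 0, 0.9], [0, 0, 0]],
    [[-0.5, 0, 0.9], [0, 0, 0]],
    [[-0.5, 0, 0.9], [0, 0, 0]],
    [[-0.5, 0, 0.9], [0, 0, 0]],
    [[-0.5, 0, 0.9], [0, 0, 0]]
  ]
}}

```text
time: 18.85
tool_pos: [587.3, 8.7, 92.7]
tcp_rot: [180.0, -0.2, -0.0]
ft_force: [-5.4, 1.5, 18.9]
finger_gap: 22.2
grip_force: 61.4
```

{"api": "jog_arm", "payload": {
  "rows": [
    [[-0.3, 0, 0], [0, 0, 0]],
    [[-0.3, 0, -1], [0, 0, 0]],
    [[-0.3, 0, -2], [0, 0, 0]],
    [[-0.3, 0, -2.8], [0, 0, 0]],
    [[-0.3, 0, -2.8], [0, 0, 0]]
  ]
}}

```text
time: 19.35
tool_pos: [586.1, 8.6, 92.9]
tcp_rot: [180.0, -0.1, -0.0]
ft_force: [0.8, 0.1, 7.0]
finger_gap: 22.6
grip_force: 59.6
```

{"api": "jog_arm", "payload": {
  "rows": [
    [[0, 0, 0], [0, 0, 0]],
    [[0, 0, 0], [0, 0, 0]],
    [[0, 0, 0], [0, 0, 0]],
    [[0, 0, 0], [0, 0, 0]],
    [[0, 0, 0], [0, 0, 0]],
    [[0, 0, 0], [0, 0, 0]],
    [[0, 0, 0], [0, 0, 0]],
    [[0, 0, 0], [0, 0, 0]]
  ],
  "grip": 70
}}

```text
time: 20.15
tool_pos: [585.5, 8.6, 92.2]
tcp_rot: [180.0, -0.0, -0.0]
ft_force: [0.4, 0.2, 0.3]
finger_gap: 70.1
grip_force: 0.0
```

{"api": "jog_arm", "payload": {
  "rows": [
    [[0, 0, -5], [0, 0, 0]],
    [[0, 0, -15], [0, 0, 0]],
    [[0, 0, -30], [0, 0, 0]],
    [[0, 0, -50], [0, 0, 0]],
    [[0, 0, -75], [0, 0, 0]],
    [[0, 0, -100], [0, 0, 0]],
    [[0, 0, -120], [0, 0, 0]],
    [[0, 0, -120], [0, 0, 0]],
    [[0, 0, -120], [0, 0, 0]],
    [[0, 0, -120], [0, 0, 0]]
  ]
}}

```text
time: 21.15
tool_pos: [584.9, 8.7, 211.3]
tcp_rot: [-180.0, 0.1, -0.0]
ft_force: [-0.3, -0.1, -1.2]
finger_gap: 69.6
grip_force: 0.0
```

```bash
python3 -c "
from h import *
look('w6',(275,165),(255,135))
c=r.camera_params('wrist');T=np.load('w6T.npy');d=np.load('w6.npy')
print([(v,tuple(world(c,324,v,d[v,324],T).round(1).tolist())) for v in range(180,300,6)])
"
```

```text
[584.9   8.7 211.3] [-1.7999e+02  8.0000e-02 -1.0000e-02] [-0.34 -0.13 -1.22] 69.60518796923374
[(180, (596.3, 7.1, 93.8)), (186, (596.3, 7.1, 114.4)), (192, (595.8, 7.1, 130.2)), (198, (593.2, 7.1, 135.9)), (204, (589.0, 7.1, 135.8)), (210, (584.8, 7.1, 135.7)), (216, (580.4, 7.1, 135.2)), (222, (576.2, 7.1, 135.5)), (228, (522.4, 7.2, 1.5)), (234, (515.1, 7.2, 0.8)), (240, (507.9, 7.2, 0.6)), (246, (501.0, 7.2, 1.3)), (252, (493.2, 7.2, 0.2)), (258, (486.3, 7.2, 1.1)), (264, (479.0, 7.2, 1.3)), (270, (471.0, 7.2, 0.5)), (276, (470.7, 7.2, 14.1)), (282, (470.4, 7.2, 26.8)), (288, (470.3, 7.2, 39.0)), (294, (470.8, 7.2, 51.5))]
```

View pics/w6.png

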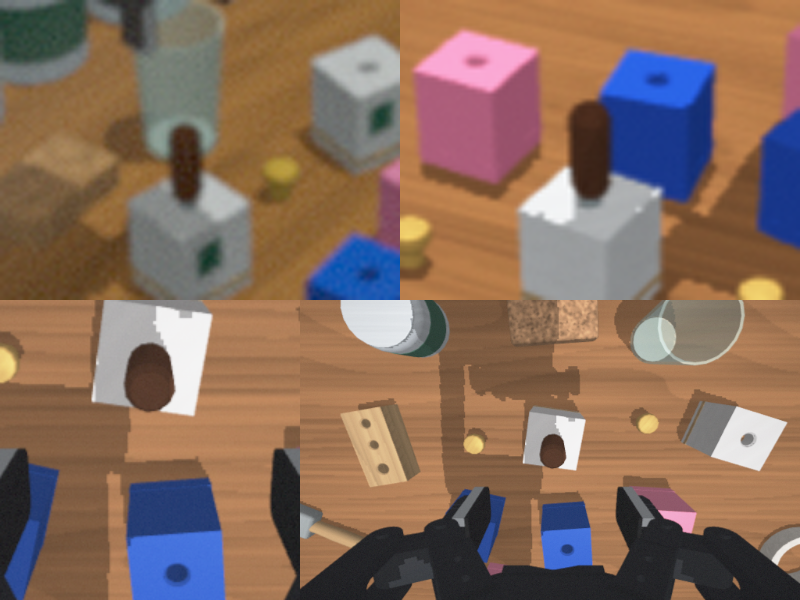

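The gauge stands upright in the near white foot. Its top is at 135.6 mm, so the groove is about 4 mm below the top face. The gripper is clear and nothing else has moved.

```bash
python3 -c "
from h import *
print(r.hand_in())"
```

```text
the job is handed in; nothing more can be done
None
```

The gauge stands bottomed in the fully drilled white foot, the one nearer the holder: held under a steady push of about 19 N, groove about 4 mm below the top face, gripper clear, and handed in with no verdict shown.

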